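# Lock the open cover fastener with a screwdriver

### The arm

A 6-joint arm with a two-finger parallel gripper is mounted at the origin on a cart in front of the work surface, level with it; the furniture and walls round the work are solid. World frame = base frame: x ahead of the robot, y to its left, z up, the work surface at z = 0. Lengths are in mm, angles in rad, forces in N, time in s.
With the tool pointing down it reaches from about 300 to 775 mm from the base axis. Payload 14.6 kg.
Tool frame: the origin (TCP) lies at the very end of the fingers, on their centre line; the grasp point (between the pads) lies 19 mm behind it; z points along the fingers, y is the line along which they close (so a half turn about z gives the same grasp; the last joint's range is limited). The gripper opens to 94 mm and grips with 3 to 60 N. Pads are 16 mm wide; open, the fingers measure 119 mm over their backs; the gripper's body (75 mm by 177 mm) begins 78 mm behind the grasp point.
Start: joints at [1.051, 0.3, 1.521, -0, 1.321, -0.067], TCP at [240.613, 494.565, 205.446] pointing down, gripper open.
Joint ranges: [-3.03, 3.03], [-0.79, 2.21], [0.23, 2.52], [-1.04, 4.18], [0, 3.07], [-2.55, 2.55]. Speed limits (rad/s): [2.22, 2.22, 2.57, 3.14, 3.14, 3.14].

### API

Orientations are given as [roll, pitch, yaw] about the fixed x, y, z axes, in that order (R = Rz(yaw) Ry(pitch) Rx(roll)).
In Python, from cell import manip, optics gives the robot as it stands.
- The arm moves only by the shell command python3 -m crank 'ROWS' [FORCE]. ROWS is JSON, a list of rows, each a list of 7 numbers: the opening in per cent of the stroke, from 0 (shut) to 100 (fully open), then the shift along the tool's x, y, z in mm, then the turn, a rotation vector about the tool's x, y, z in rad. A call has 1 to 10 rows; each row is the pose to reach, as a shift and turn from the pose commanded when the call began, along the tool's axes at that moment; what a row does not reach only later rows make up. A row lasts 1/10 s, in which the tool goes at most 50 mm and 8.59 degrees, less where a joint would pass 70% of its speed; a pose out of reach is approached as far as the arm can. A call with a gripper value outside its range is refused whole. The fingers move at their own pace and stop on an object; FORCE is the grip in N (left out, the last holds). Time passes only in rows, so rows that repeat a pose let the fingers close. It gives the time, the measured TCP pose, the force, the opening and the grip force at its end, in the units of the state.
- manip.read_state(): the state, without advancing time (a new reading comes with each control period).
- optics.camera(name): name is "scene" or "top" or "wrist"; returns (picture, depth): 420x560x3 uint8, red, green, blue; 420x560 float32, mm along the optical axis (not along the pixel's ray), 0 where there is no reading.
- optics.calibration(name): a dict with "camera_matrix" (3x3 intrinsics, pixels), "k1" (the pictures are not rectified: a ray, as slopes to the right and down, at radius r is drawn at 1 + k1 r^2 times it, then the intrinsics apply), "R" (3x3) and "t" (3): a world point X has camera coordinates R X + t. Camera axes: x right, y down, z forward; pixel columns grow to the right and rows downward; lengths in mm; the calibration is good to about 2 mm. A picture is of the moment at which its call begins: read the wrist's pose just before it. calibration takes no time and is no camera call; for the wrist camera it gives the pose at the moment of the call.
- manip.sign_off(): hands the job in; it is judged then, once.
The state is a dict: "clock": time; "joints": joint angles; "qd": joint speeds; "effort": joint torques, N m; "eef_pos": TCP position; "eef_rot": TCP orientation; "wrist_force": force on the tool from outside, world axes, zero at the start; "moment": the same for the moment, N m; "finger_gap": finger opening in mm; "finger_force": force on a finger pad.
Only numpy, scipy, OpenCV 4.12 (cv2) and the standard library are available. Lean on these libraries where they do the work, as an engineer would, in place of code of your own. Each camera call takes 0.05 s, during which the arm holds its last target. There are 200 camera calls.

### The job

One of the two slotted push-and-turn fasteners on the instrument housing's cover is still open. Take the screwdriver from its stand, seat its bit in that fastener's slot, press it down gently and, keeping it pressed, turn clockwise until the slot lies along the housing's long side like the other one's and it springs back up locked; then put the screwdriver back upright in its stand. Do not lean hard on the fastener, leave the locked one alone, work the cover with the screwdriver only, and do not disturb the other things.

Things in the scene. Friction and masses are not known exactly. Their poses are not given: they have to be found in the camera images.
- screwdriver: Loose slotted screwdriver, 131 mm long, about 90 g, grey handle, standing bit-down in its stand. Origin at the bit's tip, z up along the shaft. Blade 10 mm wide (own x), 2.8 mm thick (own y), 12 mm long; shaft 7.6 mm thick, to z = 60 mm; then a round collar 22 mm across whose underside rests on the stand; square handle from z = 69 to 131 mm
- screwdriver_grip (a point): Point on the screwdriver's axis in its handle, 95 mm above the bit's tip; axes as the screwdriver's. The handle is 22 x 22 mm, its faces square to own x and y: grip it across two opposite faces, firmly (40 N or more), so that push and turn do not make it slip
- stand: Fixed aluminium block, 46 x 46 mm, 64 mm high, on a foot 84 x 46 mm, with one upright through hole 15 to 16 mm in diameter at its centre; origin at the centre of its underside. The screwdriver stands in the hole, its bit's tip 4 mm above the worktop and its collar on the block's top. A tall microscope stands left of the work, beyond y = 0.33 m: keep clear of it when swinging in
- stand_mouth (a point): Centre of the stand's hole at its top face, 64 mm above the worktop; z up
- housing: Fixed aluminium housing, 130 x 80 mm, 40 mm high; on its flat cover two round steel fasteners 88 mm apart, one toward each short end, and a thin dark plate between them. Origin at the centre of its underside, x along its long side, z up. The open fastener is at x = -44 mm, the locked one at x = +44 mm, both at y = 0
- open_fastener_spot (a point): Point on the cover's top face on the open fastener's axis; axes as the housing's. Over it a round head 22 mm across, 8 mm high, with a straight recess across its top, 13 x 4.6 mm and 5 mm deep, closed at the ends (the blade has 0.2 rad of play, so turn it that much further). The head's top is 15 to 37 mm above this point: its height differs each time and is not measured
- locked_fastener_spot (a point): Point on the cover's top face on the axis of the fastener that is already locked; axes as the housing's
- open_fastener (a joint): Turn of the open fastener, rad, clockwise from above. Slot direction, counterclockwise from housing x: 1.1 minus this. Starts at 0 to 0.2; locked past 0.9 (then springs up when let go); hard stop 1.4. Blocked unless pressed: the sprung head yields from 4 N, is free to turn 2 mm down (6 N), bottoms at 3.5 mm (7.5 N); over 22 N from the screwdriver is too much. Turning takes 0.03 N m
- locked_fastener (a joint): Turn of the other fastener, counted the same way; about 1.1 (slot along the housing), to be left so. Both fasteners float up to 2 mm sideways in their holes, held central by soft springs (1.2 N per mm)
- slide_box: Bystander: small green box, 39 x 86 x 30 mm, loose, origin under its centre
- tape: Bystander: black tape roll, 55 mm across, 19 mm high, loose, origin under its centre
- vial: Bystander: amber vial, 27 mm across, 60 mm high, loose, origin under its centre
- clamp_fork: Bystander: flat metal fork, 33 x 67 x 8 mm, loose, origin under its centre
- short_post: Bystander: steel post 13 mm across, 30 mm high, standing loose, origin under its centre
Not all that is in view belongs to the job. Leave any yellow look-alike of the stand alone.

How it is judged (in metres and radians):
On the way, in this order (a step that is already met when the one before it is completed fails the run):
1. the screwdriver is lifted clear of its stand (z of screwdriver in the frame of stand_mouth above 0.004 m), for 0.2 s.
2. the open fastener is turned past its lock with the bit in contact (value of joint open_fastener above 0.9 rad and contact force between screwdriver and housing above 1 N), for 0.1 s.
At the end, for the whole second after the job is handed in: The open fastener is turned beyond 0.9 rad (locked, sprung up) and the screwdriver stands released, upright (within 0.1 rad) and at rest in the stand's hole, its tip within 6 mm of the hole's axis and less than 10 mm above the worktop (value of joint open_fastener above 0.9 rad and horizontal distance between screwdriver and stand_mouth below 0.006 m and height (world z) of screwdriver below 0.01 m and angle between screwdriver's own z axis and vertical below 0.1 rad and linear speed of screwdriver below 0.02 m/s and contact force between the fingers and screwdriver below 0.1 N and contact force between screwdriver and housing below 0.1 N); the robot touches nothing.
It fails at once if the screwdriver bears on the housing or its fasteners with more than 22 N (contact force between screwdriver and housing above 22 N).
It fails at once if the fastener that was locked is turned (value of joint locked_fastener below 0.9 rad or value of joint locked_fastener above 1.35 rad).
It fails at once if the robot itself touches the housing or its fasteners (contact force between any of the fingers, the arm and housing above 1 N).
It fails at once if a bystander is shifted by more than 15 mm (distance of any of slide_box, tape, vial, clamp_fork, short_post from where it was at the start of the episode above 0.015 m).
It also fails if it takes over 61 s, if anything falls off the work surface, if the arm or the gripper's body presses on something with over 40 N, if the wrist force passes 120 N, or if a joint passes its speed limit or range.

## Working session

There is one attempt and no reset: what is moved stays moved. The work goes in short steps, Python scripts to look and compute and a shell command to move; the robot and the scene stay as the last step left them, time stands still between calls to the robot, and variables do not carry over. Pictures are saved under pics/ and viewed, at most 10 in all, crops included, and the job is handed in when it is done.

```bash
mkdir -p pics; ls; cat > h.py <<'E'
import numpy as np, cv2
from cell import manip, optics
from scipy.spatial.transform import Rotation as Ro
def snap(n,f,crop=None,s=1):
    c=optics.calibration(n); im,d=optics.camera(n)
    np.savez('pics/'+f+'.npz',im=im,d=d,K=c["camera_matrix"],k1=c["k1"],R=c["R"],t=c["t"])
    show(f,crop,s)
def show(f,crop=None,s=1,o=None):
    im=np.load('pics/'+f+'.npz')['im'][:,:,::-1]
    if crop: im=im[crop[1]:crop[3],crop[0]:crop[2]]
    if s!=1: im=cv2.resize(im,None,fx=s,fy=s,interpolation=cv2.INTER_CUBIC)
    cv2.imwrite('pics/'+(o or f)+'.png',im)
def ray(z,u,v):
    K,k1=z['K'],float(z['k1'])
    D=np.array([k1,0,0,0,0.])
    p=cv2.undistortPoints(np.array([[[u,v]]],float),K,D)[0,0]
    return np.array([p[0],p[1],1])
def at_z(f,u,v,h):
    z=np.load('pics/'+f+'.npz');R,t=z['R'],z['t']
    d=R.T@ray(z,u,v);c=-R.T@t
    return c+d*(h-c[2])/d[2]
def at_d(f,u,v):
    z=np.load('pics/'+f+'.npz');q=ray(z,u,v)*np.median(z['d'][v-1:v+2,u-1:u+2])
    return z['R'].T@(q-z['t'])
E
python3 - <<'E'
from h import *
s=manip.read_state();print({k:np.round(v,3) for k,v in s.items()})
snap("top","top0");snap("scene","sc0")
a=cv2.imread('pics/top0.png');b=cv2.imread('pics/sc0.png')
E
```

```text
pics
{'clock': np.float64(0.0), 'joints': array([ 1.051,  0.3  ,  1.522,  0.   ,  1.321, -0.067]), 'qd': array([-0.001, -0.001,  0.001,  0.   ,  0.   ,  0.   ]), 'effort': array([-1.0000e-03, -5.3181e+01, -3.5274e+01,  7.1000e-02,  2.4000e-02,
       -0.0000e+00]), 'eef_pos': array([240.498, 494.351, 204.902]), 'eef_rot': array([-3.14 , -0.   ,  2.689]), 'wrist_force': array([0.189, 0.734, 0.912]), 'moment': array([-0.01 ,  0.014,  0.011]), 'finger_force': np.float64(0.0), 'finger_gap': np.float64(93.915)}
```

View pics/top0.png

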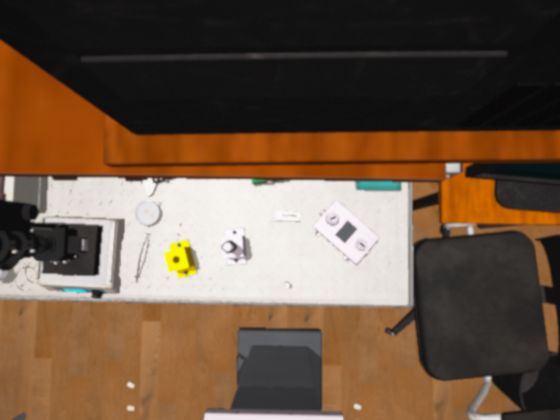

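View pics/sc0.png

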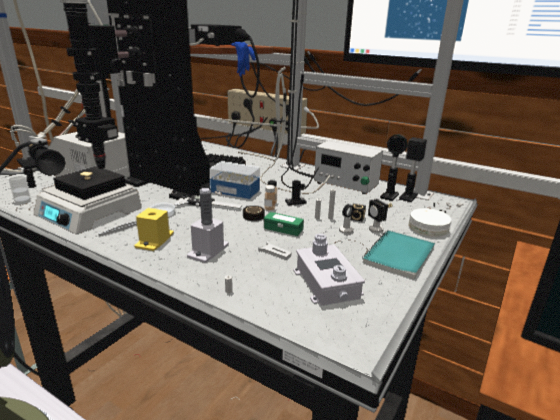

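The top view shows the screwdriver in its stand at about (235,245), the housing at (347,232) with fasteners at (333,217) and (362,246), and the yellow decoy at (178,258). The scene view matches: stand (208,235), fasteners (320,241) and (339,271). Next I'll measure these and enlarge.

```bash
python3 - <<'E'
from h import *
np.set_printoptions(precision=1,suppress=True)
for n,u,v,h in [("driver top",230,246,135),("stand",238,243,64),("f1",333,218,65),("f2",362,245,65),("hous",347,232,40),("post",288,285,30),("yellow",178,258,60)]:
    print(n,at_z("top0",u,v,h),at_d("top0",u,v))
show("top0",(210,190,390,310),4.4,"top0c")
E
```

```text
driver top [532.4  89.4 135. ] [532.5  89.1 136.7]
stand [538.4  82.   64. ] [538.4  82.   63.4]
f1 [ 596.4 -125.8   65. ] [ 595.9 -124.8   73.4]
f2 [ 538.3 -189.4   65. ] [ 538.2 -191.4   54.6]
hous [ 566.8 -160.4   40. ] [ 566.8 -160.3   40.7]
post [445.7 -29.2  30. ] [445.6 -29.2  29.4]
yellow [503.3 214.1  60. ] [501.6 224.9  19.8]
```

View pics/top0c.png

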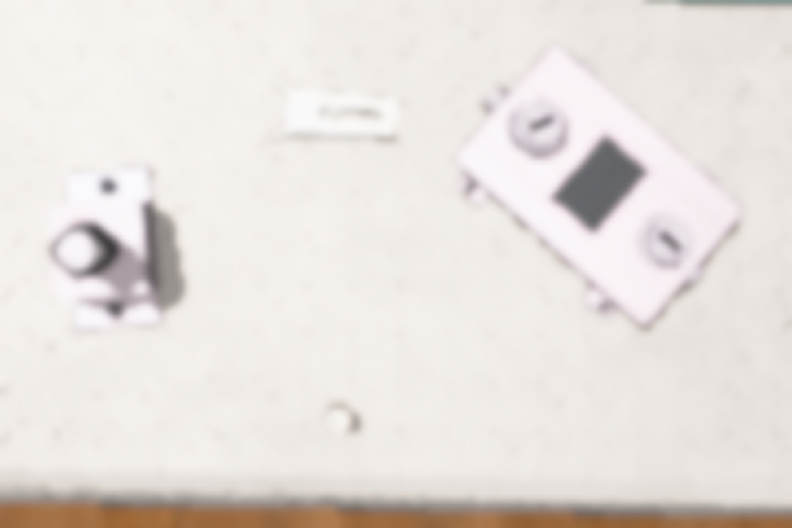

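The enlarged crop shows that the upper-left fastener at crop (540,127) is open, with its slot running up-right across the long side. The lower-right one at (665,242) is aligned and therefore locked. Next I'll swing in over the stand.

```bash
cat >> h.py <<'E'
def Rt(): 
    s=manip.read_state(); return Ro.from_euler('xyz',s['eef_rot']).as_matrix(),np.array(s['eef_pos'])
def tool(*pts):
    R,p=Rt()
    for q in pts: print(q, np.round(R.T@(np.array(q)-p),1))
E
python3 - <<'E'
from h import *
np.set_printoptions(precision=3,suppress=True)
c=optics.calibration("wrist");R,p=Rt();R2,t=np.array(c["R"]),np.array(c["t"])
print(c["camera_matrix"]); print("cam in tool",R.T@(-R2.T@t-p),"cam axes in tool\n",R.T@R2.T)
tool((300,350,215),(380,200,230),(440,85,240))
E
```

```text
[[370.415   0.    277.413]
 [  0.    370.415 211.42 ]
 [  0.      0.      1.   ]]
cam in tool [  76.985    0.845 -179.714] cam axes in tool
 [[ 0.    -0.965 -0.262]
 [ 1.     0.     0.   ]
 [-0.    -0.262  0.965]]
(300, 350, 215) [-116.7 -103.8   -9.9]
(380, 200, 230) [-254.2 -203.7  -24.9]
(440, 85, 240) [-358.5 -280.9  -34.8]
```

```bash
python3 - <<'E'
from h import *
tool((535,86,240))
E
python3 -m crank '[[100,-40,-35,-4,0,0,0],[100,-80,-70,-8,0,0,0],[100,-117,-104,-10,0,0,0],[100,-155,-130,-14,0,0,0],[100,-195,-160,-18,0,0,0],[100,-230,-185,-22,0,0,0],[100,-265,-212,-25,0,0,0],[100,-300,-237,-29,0,0,0],[100,-335,-260,-33,0,0,0],[100,-358,-280,-35,0,0,0]]'
```

```text
(535, 86, 240) [-443.5 -238.4  -34.8]
clock: 1.1
eef_pos: [440.9, 84.0, 240.6]
eef_rot: [-3.141, 0.0, 2.688]
wrist_force: [-0.6, 1.1, 0.2]
finger_gap: 93.9
finger_force: 0.0
```

```bash
python3 -m crank '[[100,-42,21,0,0,0,0],[100,-85,42,0,0,0,0],[100,-85,42,0,0,0,0],[100,-85,42,0,0,0,0]]'
python3 - <<'E'
from h import *
snap("wrist","w1",None,1.4)
print(manip.read_state()['eef_pos'])
E
```

```text
clock: 1.5
eef_pos: [534.8, 86.6, 239.1]
eef_rot: [-3.14, -0.002, 2.688]
wrist_force: [-0.1, -0.5, 0.2]
finger_gap: 93.9
finger_force: 0.0
[534.26659119  86.77872958 239.9613115 ]
```

View pics/w1.png

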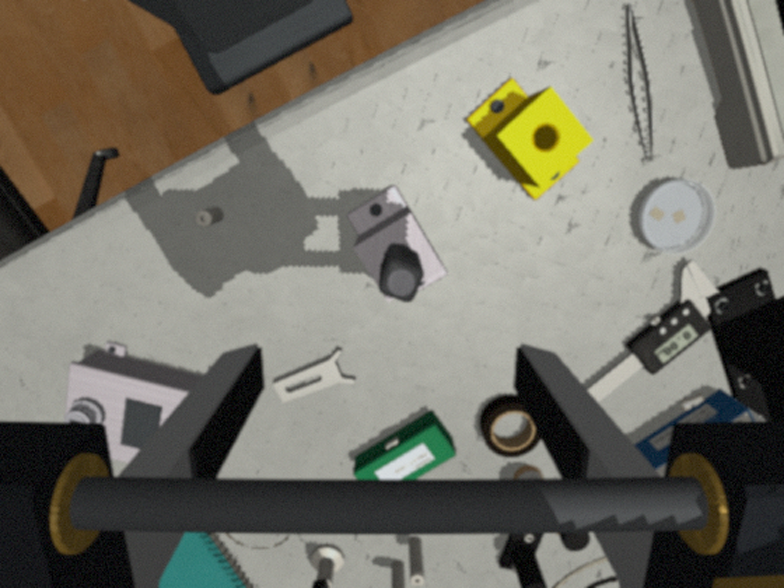

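The wrist view shows the screwdriver handle top at (400,280) in the enlarged picture, on the grey stand. I'll crop in for the handle's yaw.

```bash
python3 - <<'E'
from h import *
show("w1",(240,125,330,225),6,"w1c")
E
```

```text
(no output)
```

View pics/w1c.png

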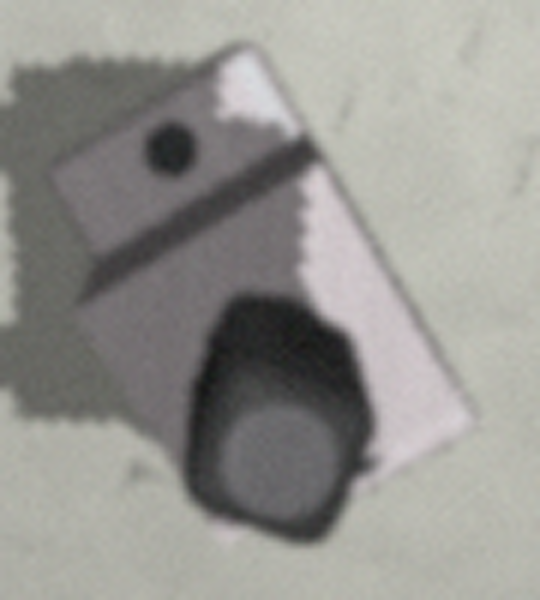

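The crop shows a chamfered square handle top with its cap disc centred at (280,460). One edge runs (195,500)–(305,545) and another (325,530)–(372,405).

```bash
python3 - <<'E'
from h import *
np.set_printoptions(precision=1,suppress=True)
P=lambda x,y,h:at_z("w1",240+(x+.5)/6-.5,125+(y+.5)/6-.5,h)
c=P(280,460,135);print("cap",c, at_d("w1",286,201))
for a,b in [((195,500),(305,545)),((325,530),(372,405))]:
    A,B=P(*a,130),P(*b,130);d=B-A;print("edge",np.degrees(np.arctan2(d[1],d[0])),"offset from cap",np.cross(d[:2]/np.linalg.norm(d),(c-A)[:2]))
# stand top corners
for q in [(80,300),(320,155),(475,425)]: print(P(*q,64))
E
```

```text
cap [530.5  97.3 135. ] [529.9  97.4 136.6]
edge 41.14206913007311 offset from cap 10.584186383365495
edge 134.70625603478788 offset from cap 9.504873110968626
[508.6  73.8  64. ]
[504.5 118.6  64. ]
[555.2 122.6  64. ]<stdin>:6: DeprecationWarning: Arrays of 2-dimensional vectors are deprecated. Use arrays of 3-dimensional vectors instead. (deprecated in NumPy 2.0)
```

```bash
python3 - <<'E'
from h import *
tool((530.5,97.3,80))
E
```

```text
(530.5, 97.3, 80) [  7.8   7.9 160. ]
```

```bash
python3 -m crank '[[100,4,4,20,0,0,0.14],[100,8,8,40,0,0,0.28],[100,8,8,70,0,0,0.367],[100,8,8,105,0,0,0.367],[100,8,8,140,0,0,0.367],[100,8,8,160,0,0,0.367],[100,8,8,160,0,0,0.367],[30,8,8,160,0,0,0.367],[30,8,8,160,0,0,0.367],[30,8,8,160,0,0,0.367]]' 50
python3 -m crank '[[5,0,0,0,0,0,0],[5,0,0,0,0,0,0],[5,0,0,0,0,0,0],[5,0,0,0,0,0,0],[5,0,0,0,0,0,0],[5,0,0,0,0,0,0]]' 50
```

```text
clock: 2.55
eef_pos: [531.7, 97.6, 81.9]
eef_rot: [3.14, 0.001, 2.322]
wrist_force: [-0.3, 0.8, -0.5]
finger_gap: 73.4
finger_force: 0.0
clock: 3.15
eef_pos: [531.2, 97.4, 80.4]
eef_rot: [-3.142, -0.0, 2.322]
wrist_force: [-0.4, 0.4, 0.4]
finger_gap: 25.3
finger_force: 0.0
```

```bash
python3 -m crank '[[5,0,0,0,0,0,0],[5,0,0,0,0,0,0],[5,0,0,0,0,0,0],[5,0,0,0,0,0,0]]' 50
python3 - <<'E'
from h import *
snap("wrist","w2",(170,60,400,230),3.4)
E
```

```text
clock: 3.55
eef_pos: [531.1, 97.4, 80.4]
eef_rot: [-3.142, -0.0, 2.322]
wrist_force: [0.3, -0.4, 0.3]
finger_gap: 21.8
finger_force: 50.0
```

View pics/w2.png

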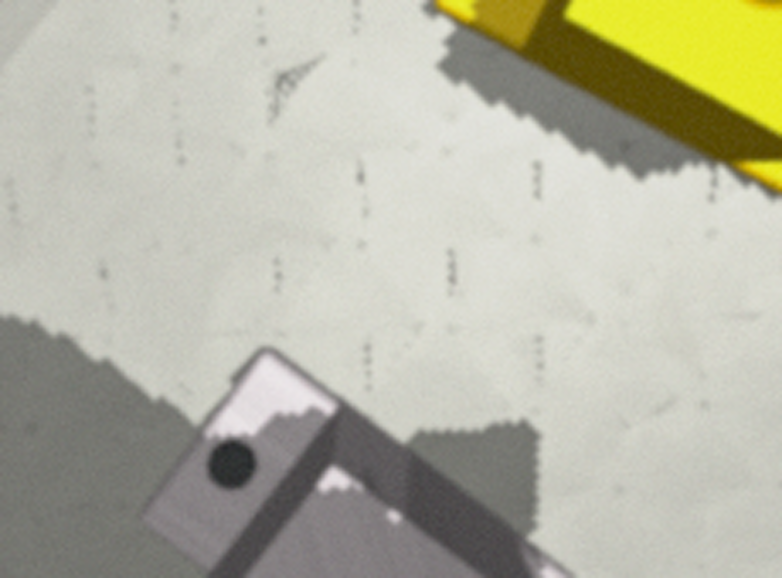

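Grip confirmed at 21.8 mm and 50 N. Lifting.

```bash
python3 -m crank '[[5,0,0,-8,0,0,0],[5,0,0,-25,0,0,0],[5,0,0,-50,0,0,0],[5,0,0,-80,0,0,0],[5,0,0,-110,0,0,0],[5,0,0,-120,0,0,0],[5,0,0,-120,0,0,0],[5,0,0,-120,0,0,0],[5,0,0,-120,0,0,0]]' 55
python3 - <<'E'
from h import *
snap("wrist","w3",(180,90,380,240),4)
tool((596,-125,200))
E
```

```text
clock: 4.5
eef_pos: [530.6, 97.4, 198.8]
eef_rot: [-3.14, -0.001, 2.322]
wrist_force: [0.1, -0.5, -1.1]
finger_gap: 22.1
finger_force: 55.0
(596, -125, 200) [-207.1 -104.    -1.1]
```

View pics/w3.png

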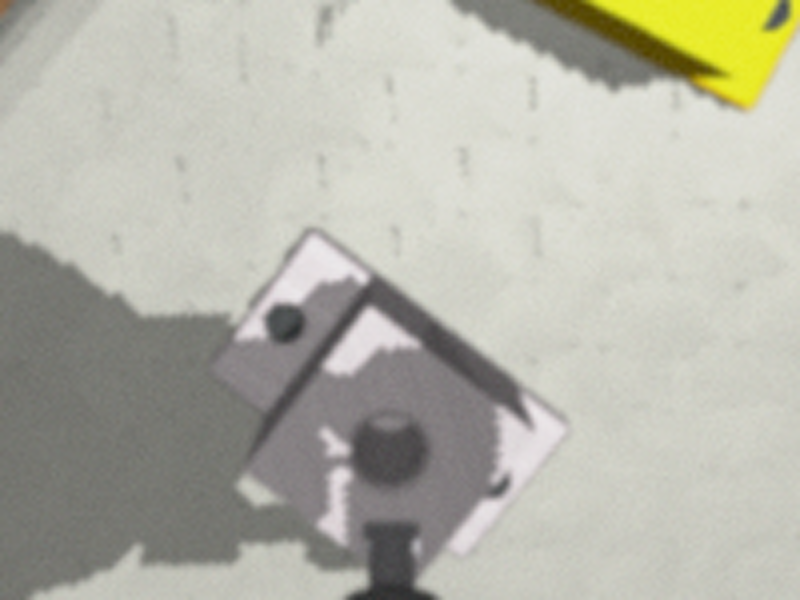

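The blade shows at (392,530), wide horizontally, so its width lies along tool y. The empty hole is at (388,450). I'll move beside the open fastener and rotate to the slot direction (yaw about 209°).

```bash
python3 -m crank '[[5,-20,-6,0,0,0,-0.14],[5,-45,-13,0,0,0,-0.28],[5,-75,-22,0,0,0,-0.42],[5,-105,-31,0,0,0,-0.56],[5,-135,-40,0,0,0,-0.70],[5,-165,-49,0,0,0,-0.84],[5,-190,-57,0,0,0,-0.98],[5,-205,-62,0,0,0,-1.12],[5,-217,-65,0,0,0,-1.25],[5,-217,-65,0,0,0,-1.326]]' 55
python3 -m crank '[[5,0,0,0,0,0,0],[5,0,0,0,0,0,0],[5,0,0,0,0,0,0]]' 55
python3 - <<'E'
from h import *
print(np.round(at_z("w3",277,202.5,64),1), manip.read_state()['joints'])
snap("wrist","w4",(180,90,380,240),4)
E
```

```text
clock: 5.55
eef_pos: [631.8, -106.9, 198.8]
eef_rot: [3.14, -0.002, -2.632]
wrist_force: [0.1, 0.0, -1.6]
finger_gap: 21.2
finger_force: 55.0
clock: 5.85
eef_pos: [631.6, -105.3, 200.2]
eef_rot: [3.141, -0.0, -2.637]
wrist_force: [-0.6, 0.5, -1.5]
finger_gap: 21.6
finger_force: 55.0
[530.4  97.4  64. ] [-2.22335163e-01  5.08669096e-01  1.24337065e+00  8.76017274e-06
  1.38998410e+00 -2.29775074e+00]
```

View pics/w4.png

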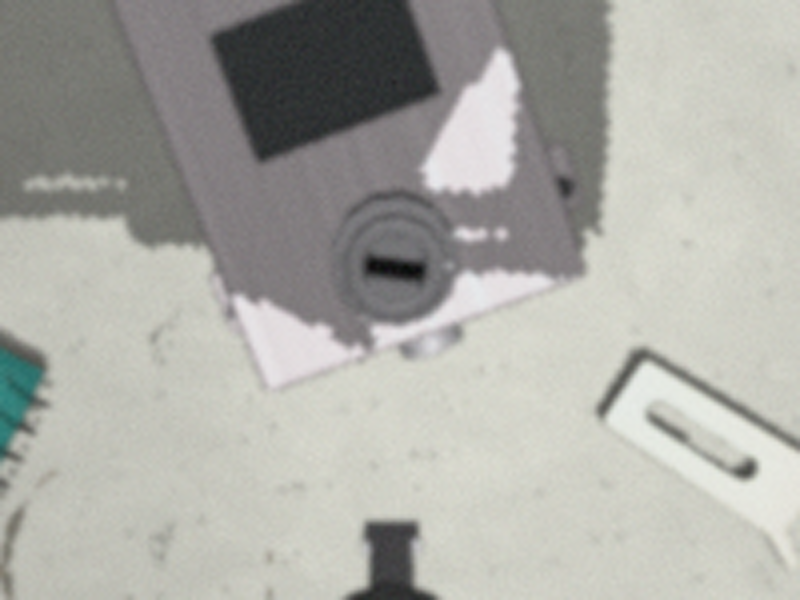

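The open slot spans (364,264)–(427,272) with its centre at (395,268). The blade tip is at (391,523), edges 364 and 418. The cover corners are at (271,388) and (580,275).

```bash
python3 - <<'E'
from h import *
np.set_printoptions(precision=2,suppress=True)
z=np.load('pics/w4.npz');P=lambda x,y:(180+(x+.5)/4-.5,90+(y+.5)/4-.5)
D=z['d'];Rw,t=z['R'],z['t']
# head ring depth around slot
hs=[at_d("w4",int(round(P(x,y)[0])),int(round(P(x,y)[1])))[2] for x,y in [(375,290),(395,295),(415,292),(395,245),(380,243)]]
print("head z",np.array(hs),"cover",at_d("w4",*map(int,P(300,250)))[2])
h=np.median(hs)
c=at_z("w4",*P(395,268),h)
a,b=at_z("w4",*P(364,264),h),at_z("w4",*P(427,272),h);d=b-a
print("slot",c,"len",np.linalg.norm(d),"ang",np.degrees(np.arctan2(d[1],d[0])))
R,p=Rt()
for zz in (120,123.8): print("tip at z",zz,at_z("w4",*P(391,523),zz))
a,b=at_z("w4",*P(364,523),123),at_z("w4",*P(418,523),123);d=b-a;print("blade",np.degrees(np.arctan2(d[1],d[0])),np.linalg.norm(d))
a,b=at_z("w4",*P(271,388),40),at_z("w4",*P(580,275),40);d=b-a;print("short side",np.degrees(np.arctan2(d[1],d[0])))
print("tcp",p,"yaw",np.degrees(manip.read_state()['eef_rot'][2]))
tool(tuple(c))
E
```

```text
head z [74.63 74.01 74.53 74.15 74.51] cover 40.585238574394
slot [ 595.82 -122.62   74.51] len 13.056606464741062 ang 111.71138459920594
tip at z 120 [ 632.23 -103.48  120.  ]
tip at z 123.8 [ 631.24 -104.03  123.8 ]
blade 118.92346094135449 9.76713158399345
short side 139.23132086646496
tcp [ 631.63 -105.27  200.3 ] yaw -151.06143051389878
(np.float64(595.818890733057), np.float64(-122.62384489929254), np.float64(74.50857785613931)) [ 39.7   2.1 125.8]
```

```bash
python3 -m crank '[[5,13,0,10,0,0,0.063],[5,26.5,-1,20,0,0,0.126],[5,26.5,-1,32,0,0,0.126],[5,26.5,-1,42,0,0,0.126],[5,26.5,-1,42,0,0,0.126],[5,26.5,-1,42,0,0,0.126],[5,26.5,-1,42,0,0,0.126]]' 55
python3 - <<'E'
from h import *
print(Rt()[1])
snap("wrist","w5",(220,150,340,240),6.6)
E
```

```text
clock: 6.6
eef_pos: [609.5, -119.1, 158.9]
eef_rot: [-3.141, 0.001, -2.761]
wrist_force: [0.1, -0.3, -1.4]
finger_gap: 22.1
finger_force: 55.0
[ 609.47849537 -119.08732915  158.92338071]
```

View pics/w5.png

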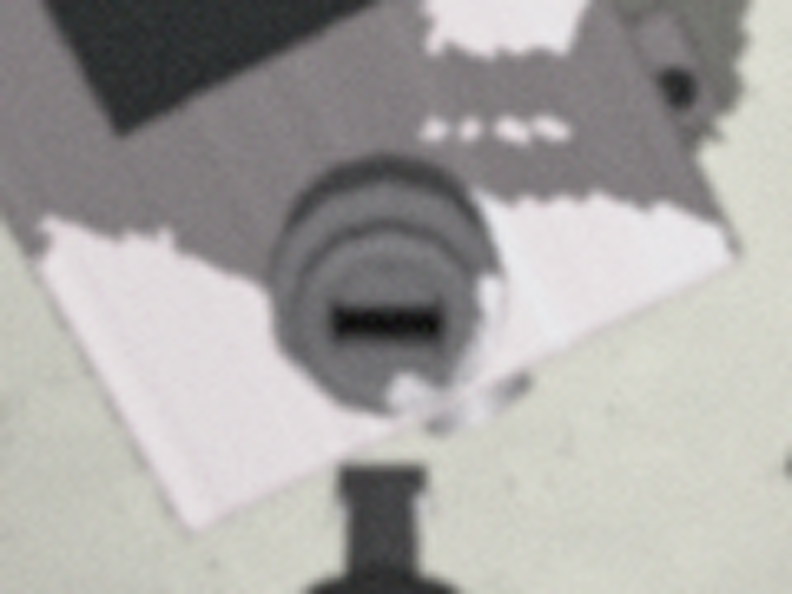

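The slot now lies horizontal at x 334–441, y 305–338 (centre 387.5, 321.5). The blade tip's top edge is at row 466, x 338–427.

```bash
python3 - <<'E'
from h import *
np.set_printoptions(precision=2,suppress=True)
P=lambda x,y:(220+(x+.5)/6.6-.5,150+(y+.5)/6.6-.5)
R,p=Rt()
hs=[at_d("w5",int(round(P(x,y)[0])),int(round(P(x,y)[1])))[2] for x,y in [(350,280),(387,270),(425,285),(387,360),(360,355)]]
print(hs)
c=at_z("w5",*P(387.5,321.5),74.4)
for zz in (81,82.5,84):
    b=at_z("w5",*P(382.5,466),zz)-1.4*R[:,0]
    print(zz,"tip-tcp tool",R.T@(b-p),"slot-tip tool",R.T@(c-b))
for h,a,b in [(74.4,(334,321),(441,321)),(82.5,(338,467),(427,467))]: print(np.linalg.norm(at_z("w5",*P(*a),h)-at_z("w5",*P(*b),h)))
E
```

```text
[np.float64(74.40146636836985), np.float64(74.12505945927983), np.float64(74.35014919298818), np.float64(74.12547490346788), np.float64(74.6471944653641)]
81 tip-tcp tool [-1.95  1.38 77.92] slot-tip tool [16.16  0.55  6.59]
82.5 tip-tcp tool [-1.51  1.38 76.42] slot-tip tool [15.71  0.55  8.09]
84 tip-tcp tool [-1.06  1.38 74.92] slot-tip tool [15.27  0.55  9.59]
11.870565643719166
9.727253193628304
```

```bash
python3 -m crank '[[5,8,0.5,0,0,0,0],[5,15.7,0.5,0,0,0,0],[5,15.7,0.5,0,0,0,0],[5,15.7,0.5,3,0,0,0],[5,15.7,0.5,6,0,0,0],[5,15.7,0.5,6,0,0,0]]' 55
python3 -m crank '[[5,0,0,1,0,0,0],[5,0,0,2,0,0,0],[5,0,0,3,0,0,0],[5,0,0,3.5,0,0,0],[5,0,0,3.5,0,0,0]]' 55
```

```text
clock: 7.25
eef_pos: [594.1, -124.5, 151.8]
eef_rot: [3.141, -0.001, -2.761]
wrist_force: [0.9, 0.1, -0.6]
finger_gap: 21.9
finger_force: 55.0
clock: 7.75
eef_pos: [594.4, -124.7, 149.3]
eef_rot: [-3.141, 0.0, -2.761]
wrist_force: [-0.3, 0.7, 3.2]
finger_gap: 21.6
finger_force: 55.0
```

Force has come up where only the head's top should be, so the bit is likely on the rim. I'll lift slightly and search along tool x.

```bash
python3 -m crank '[[5,0,0,-2,0,0,0],[5,0.8,0,-2,0,0,0],[5,0.8,0,-1,0,0,0],[5,0.8,0,0,0,0,0],[5,0.8,0,0.5,0,0,0],[5,0.8,0,0.5,0,0,0],[5,0.8,0,0.5,0,0,0]]' 55
python3 -m crank '[[5,0,0,-2.5,0,0,0],[5,-1.6,0,-2.5,0,0,0],[5,-1.6,0,-1,0,0,0],[5,-1.6,0,0,0,0,0],[5,-1.6,0,0.2,0,0,0],[5,-1.6,0,0.2,0,0,0]]' 55
```

```text
clock: 8.45
eef_pos: [593.6, -125.0, 148.7]
eef_rot: [-3.141, 0.0, -2.761]
wrist_force: [-0.7, -0.1, 3.4]
finger_gap: 21.5
finger_force: 55.0
clock: 9.05
eef_pos: [594.9, -124.3, 148.0]
eef_rot: [3.141, -0.0, -2.761]
wrist_force: [-0.5, 0.7, -0.5]
finger_gap: 22.0
finger_force: 55.0
```

At -0.8 mm the force vanished at a lower height, so the bit is in the slot. Now pressing to the bottom.

```bash
python3 -m crank '[[5,0,0,0.7,0,0,0],[5,0,0,1.4,0,0,0],[5,0,0,2,0,0,0],[5,0,0,2,0,0,0]]' 55
python3 -m crank '[[5,0,0,0.5,0,0,0],[5,0,0,1,0,0,0],[5,0,0,1,0,0,0],[5,0,0,1,0,0,0]]' 55
```

```text
clock: 9.45
eef_pos: [595.0, -124.3, 146.2]
eef_rot: [3.142, -0.0, -2.761]
wrist_force: [-0.2, 0.9, -0.6]
finger_gap: 21.5
finger_force: 55.0
clock: 9.85
eef_pos: [595.1, -124.3, 145.4]
eef_rot: [-3.141, 0.0, -2.761]
wrist_force: [0.7, 0.2, 0.6]
finger_gap: 21.7
finger_force: 55.0
```

```bash
python3 -m crank '[[5,0,0,0.6,0,0,0],[5,0,0,1.2,0,0,0],[5,0,0,1.8,0,0,0],[5,0,0,2.2,0,0,0],[5,0,0,2.2,0,0,0]]' 55
python3 -m crank '[[5,0,0,0.3,0,0,0],[5,0,0,0.5,0,0,0],[5,0,0,0.5,0,0,0],[5,0,0,0.5,0,0,0]]' 55
```

```text
clock: 10.35
eef_pos: [595.1, -124.4, 143.2]
eef_rot: [-3.141, 0.0, -2.761]
wrist_force: [-0.0, 0.2, 4.4]
finger_gap: 22.0
finger_force: 55.0
clock: 10.75
eef_pos: [595.1, -124.3, 142.7]
eef_rot: [-3.141, 0.0, -2.761]
wrist_force: [0.2, -0.1, 5.2]
finger_gap: 22.2
finger_force: 55.0
```

About 6.4 N of contact. Turning clockwise (+ about tool z) while pressed.

```bash
python3 -m crank '[[5,0,0,0.3,0,0,0.05],[5,0,0,0.3,0,0,0.12],[5,0,0,0.3,0,0,0.2],[5,0,0,0.3,0,0,0.28],[5,0,0,0.3,0,0,0.36],[5,0,0,0.3,0,0,0.44],[5,0,0,0.3,0,0,0.5],[5,0,0,0.3,0,0,0.5]]' 55
python3 - <<'E'
from h import *
s=manip.read_state();print(s['wrist_force'],s['moment'])
E
```

```text
clock: 11.55
eef_pos: [595.2, -124.3, 142.5]
eef_rot: [3.142, 0.001, 3.02]
wrist_force: [-0.1, 0.5, 5.4]
finger_gap: 22.0
finger_force: 55.0
[-0.05612471  0.51017069  5.43671497] [ 0.05610602 -0.12295233  0.04635592]
```

```bash
python3 -m crank '[[5,0,0,0.1,0,0,0.08],[5,0,0,0.1,0,0,0.17],[5,0,0,0.1,0,0,0.26],[5,0,0,0.1,0,0,0.35],[5,0,0,0.1,0,0,0.44],[5,0,0,0.1,0,0,0.53],[5,0,0,0.1,0,0,0.62],[5,0,0,0.1,0,0,0.71],[5,0,0,0.1,0,0,0.8],[5,0,0,0.1,0,0,0.8]]' 55
python3 - <<'E'
from h import *
s=manip.read_state();print(s['wrist_force'],s['moment'])
E
```

```text
clock: 12.55
eef_pos: [595.2, -124.2, 142.4]
eef_rot: [3.141, 0.0, 2.219]
wrist_force: [0.9, 0.9, 5.2]
finger_gap: 21.9
finger_force: 55.0
[0.8613679  0.88339863 5.18414822] [ 0.21372126 -0.12045344  0.05845149]
```

```bash
python3 -m crank '[[5,0,0,0,0,0,-0.08],[5,0,0,0,0,0,-0.15],[5,0,0,-3,0,0,-0.15],[5,0,0,-8,0,0,-0.15],[5,0,0,-20,0,0,-0.15],[5,0,0,-40,0,0,-0.15],[5,-20,0,-55,0,0,-0.15],[5,-40,0,-57,0,0,-0.15],[5,-40,0,-57,0,0,-0.15],[5,-40,0,-57,0,0,-0.15]]' 55
python3 - <<'E'
from h import *
snap("wrist","w6",(180,90,380,240),4)
tool((531.1,97.4,200),(530.6,97.4,200))
print(Rt()[1])
E
```

```text
clock: 13.55
eef_pos: [618.9, -156.0, 198.9]
eef_rot: [-3.141, -0.001, 2.371]
wrist_force: [-0.4, -0.5, -0.4]
finger_gap: 21.8
finger_force: 55.0
(531.1, 97.4, 200) [239.2 120.6  -0.9]
(530.6, 97.4, 200) [239.5 120.2  -0.9]
[ 618.79326042 -155.6898279   198.87932087]
```

View pics/w6.png

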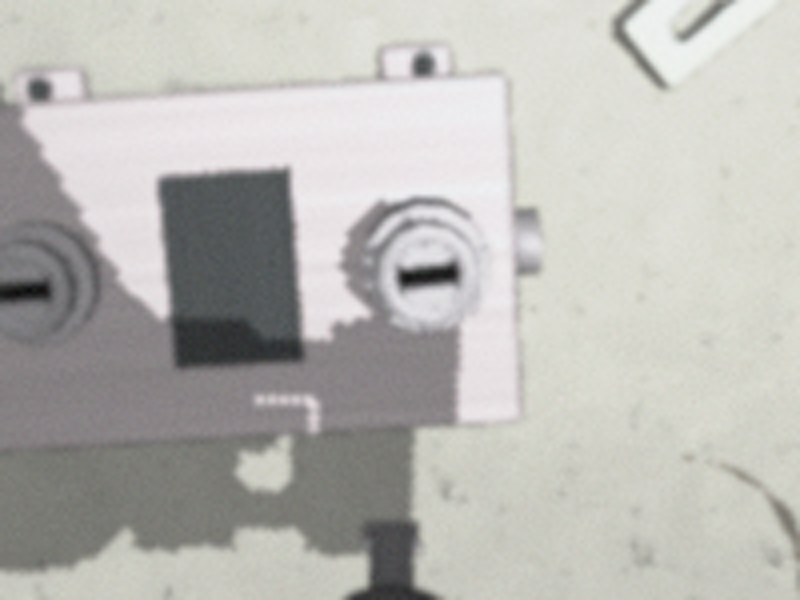

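The fastener is locked: its slot at (428,274) lies along the housing, parallel to the other one at (22,291). The blade tip is still at the same pixel (391,522), so it hasn't slipped. Returning to the stand.

```bash
python3 -m crank '[[5,25,12,0,0,0,0.049],[5,60,30,0,0,0,0.049],[5,95,48,0,0,0,0.049],[5,130,66,0,0,0,0.049],[5,165,83,0,0,0,0.049],[5,200,101,0,0,0,0.049],[5,228,115,0,0,0,0.049],[5,239.2,120.6,0,0,0,0.049],[5,239.2,120.6,0,0,0,0.049],[5,239.2,120.6,0,0,0,0.049]]' 55
python3 -m crank '[[5,0,0,0,0,0,0],[5,0,0,0,0,0,0]]' 55
python3 - <<'E'
from h import *
R,p=Rt(); ps=[]
tool((531.1,97.4,80.4))
E
```

```text
clock: 14.6
eef_pos: [531.5, 96.3, 199.1]
eef_rot: [-3.141, 0.0, 2.323]
wrist_force: [-0.5, 0.3, -1.0]
finger_gap: 21.8
finger_force: 55.0
clock: 14.8
eef_pos: [531.7, 95.9, 199.0]
eef_rot: [-3.141, -0.0, 2.321]
wrist_force: [0.4, 0.1, -1.0]
finger_gap: 21.2
finger_force: 55.0
(531.1, 97.4, 80.4) [  1.5   0.6 118.6]
```

```bash
python3 -m crank '[[5,1.5,0.5,10,0,0,0],[5,1.5,0.5,30,0,0,0],[5,1.5,0.5,48,0,0,0],[5,1.5,0.5,54,0,0,0],[5,1.5,0.5,58,0,0,0],[5,1.5,0.5,62,0,0,0],[5,1.5,0.5,66,0,0,0],[5,1.5,0.5,70,0,0,0],[5,1.5,0.5,70,0,0,0]]' 55
python3 - <<'E'
from h import *
tool((531.1,97.4,80.4))
E
```

```text
clock: 15.7
eef_pos: [530.6, 98.3, 128.8]
eef_rot: [-3.141, -0.0, 2.323]
wrist_force: [-0.6, 0.6, -0.5]
finger_gap: 21.8
finger_force: 55.0
(531.1, 97.4, 80.4) [-1.  -0.3 48.4]
```

The tip is about 12 mm inside the hole with no contact. Lowering the rest of the way.

```bash
python3 -m crank '[[5,-0.5,0,8,0,0,0],[5,-0.5,0,18,0,0,0],[5,-0.5,0,28,0,0,0],[5,-0.5,0,38,0,0,0],[5,-0.5,0,44,0,0,0],[5,-0.5,0,46.5,0,0,0],[5,-0.5,0,47.5,0,0,0],[5,-0.5,0,47.5,0,0,0]]' 55
python3 -m crank '[[5,0,0,0.5,0,0,0],[5,0,0,0.5,0,0,0]]' 55
```

```text
clock: 16.5
eef_pos: [531.2, 98.0, 81.8]
eef_rot: [3.141, 0.0, 2.323]
wrist_force: [-0.3, 0.2, -1.4]
finger_gap: 21.7
finger_force: 55.0
clock: 16.7
eef_pos: [531.2, 98.0, 81.4]
eef_rot: [3.141, 0.0, 2.323]
wrist_force: [0.1, -0.4, -1.4]
finger_gap: 21.9
finger_force: 55.0
```

```bash
python3 -m crank '[[5,0,0,0.5,0,0,0],[5,0,0,1,0,0,0],[5,0,0,1,0,0,0]]' 55
python3 -m crank '[[40,0,0,0,0,0,0],[60,0,0,0,0,0,0],[100,0,0,0,0,0,0],[100,0,0,0,0,0,0],[100,0,0,0,0,0,0],[100,0,0,0,0,0,0],[100,0,0,0,0,0,0],[100,0,0,0,0,0,0]]' 55
python3 -m crank '[[100,0,0,-15,0,0,0],[100,0,0,-40,0,0,0],[100,0,0,-80,0,0,0],[100,0,0,-120,0,0,0],[100,0,0,-160,0,0,0],[100,0,0,-160,0,0,0],[100,0,0,-160,0,0,0],[100,0,0,-160,0,0,0]]'
python3 - <<'E'
from h import *
np.set_printoptions(precision=1,suppress=True)
snap("wrist","w7")
z=np.load('pics/w7.npz');d=z['d']
pts=np.array([at_d("w7",u,v) for u in range(225,335,2) for v in range(130,260,2)])
m=(np.linalg.norm(pts[:,:2]-[531,97.5],axis=1)<25)&(pts[:,2]>120)
print(m.sum(),pts[m].mean(0),pts[m].min(0),pts[m].max(0))
E
```

```text
clock: 17.0
eef_pos: [531.2, 98.0, 80.4]
eef_rot: [3.141, 0.0, 2.323]
wrist_force: [-0.7, -0.9, 2.1]
finger_gap: 21.7
finger_force: 55.0
clock: 17.8
eef_pos: [531.1, 98.0, 80.1]
eef_rot: [-3.142, -0.0, 2.323]
wrist_force: [-0.2, -0.2, 0.0]
finger_gap: 82.1
finger_force: 0.0
clock: 18.6
eef_pos: [530.6, 98.0, 238.7]
eef_rot: [-3.14, -0.001, 2.323]
wrist_force: [-0.5, 0.3, -0.2]
finger_gap: 93.5
finger_force: 0.0
190 [529.7 100.2 134.6] [517.6  86.2 122.9] [544.1 112.4 137.5]
```

The collar seated (force rose at the original height), and the handle top is at its original height and place. Handing in.

```bash
python3 -c "
from cell import manip
print(manip.sign_off())"
```

```text
the job is handed in; nothing more can be done
None
```

The open fastener is turned and locked with its slot along the housing, and the screwdriver is back upright in its stand; I handed the job in at about 19 s, and no verdict came back.

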